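Fit the grating disc and lock it

TASK

Put the grating disc on the electric grater: turn it until the three studs of the drive hub come up through its three holes, and let it down until it lies flat and fully home on the hub. Then push the grater's spring knob down and turn it clockwise past its safety stop, as far as it goes, and let it spring back up. Do not move the other things on the table.

Things in the scene. Friction and masses are not known exactly. Their poses are not given: they have to be found in the camera images.
- disc_grip (a point): Point on the axis of the loose grating disc, inside its black bar handle, 34 mm above the plate's underside (29 mm above its top). x runs along the bar, z up. The bar is 50 mm long, 14 mm wide, its top 40 mm above the plate; its round foot is 32 mm across, 3 mm thick. Holes lie at 0, 120 and 240 degrees from x.
- disc: Grating disc: round steel plate 115 mm across, 5 mm thick, about 0.16 kg, flat on the table, bar handle upward. Three 14 mm through holes, evenly spaced, their centres 38 mm from the axis. Origin: centre of the underside; axes as disc_grip.
- hub_top (a point): Middle of the top face of the grater's drive hub, a flat aluminium plate 92 mm across, 62 mm above the table; z up. Three steel studs, 38 mm from the axis at 0, 120 and 240 degrees from x, 10 mm thick, 14 mm high, the upper 6 mm tapering to 4 mm. The disc fits in any of the three ways. The hub stands at any angle and turns stiffly (0.4 N m).
- grater: Electric grater: white motor housing, 130 x 230 mm (x, y), 50 mm high, fixed to the table. Origin: centre of its underside. The hub's axis is at y = +55 mm, the knob's at y = -70 mm.
- knob_grip (a point): Point on the axis of the grater's black spring knob, 86 mm above the table when up, 10 mm below the top of its bar, 20 mm above its round skirt (52 mm across). Bar 46 mm long, 14 mm wide; x runs along it, z up. A lug at the skirt's -x rim (white line on that end of the bar) meets a fixed steel bracket, the safety stop, unless the knob is pushed down.
- knob_press (a joint): How far the spring knob is pushed down, m: 0 up, 0.0065 fully down; needs 5 N to start and 8 N at the bottom, springs back up when let go. At least 5 mm down lets the lug pass under the stop.
- knob_turn (a joint): Turn of the spring knob, rad, growing clockwise seen from above, 0 to 1.3 (end of travel). It turns lightly (0.04 N m) and stays where it is left. Not pushed, it is stopped at about 0.4; pushed down, it passes the stop, which it has cleared by 0.85.
- cream: Bystander: small round pot, 58 mm across, 50 mm high; leave it alone
- spoon: Bystander: teaspoon, 132 mm long; leave it alone
- matches: Bystander: matchbox, 36 x 53 x 14 mm; leave it alone

How it is judged:
By the outcome, as a careful person would: the job done as asked, in the order asked, and still so for the second after the job is handed in, with the robot touching nothing.
It also fails if it takes over 53 s, if anything falls off the work surface, if the arm or the gripper's body presses on something with over 40 N, if the wrist force passes 120 N, or if a joint passes its speed limit or range.

ROBOT

A 6-joint arm with a two-finger parallel gripper is mounted at the origin on the work surface; the furniture and walls round the work are solid. World frame = base frame: x ahead of the robot, y to its left, z up, the work surface at z = 0. Lengths are in m, angles in rad, forces in N, time in s.
With the tool pointing down it reaches from about 0.35 to 0.975 m from the base axis. Payload 7.1 kg.
Tool frame: the origin (TCP) lies midway between the tips of the shut fingers; the grasp point (between the pads) lies 19 mm behind it; z points along the fingers, y is the direction in which the jaws open and shut (so a half turn about z gives the same grasp; the last joint's range is limited). The gripper opens to 88 mm and grips with 3 to 60 N. Pads are 20 mm wide; open, the fingers measure 115 mm over their backs; the gripper's body (75 mm by 178 mm) begins 61 mm behind the grasp point.
Start: joints at [1.212, 0.423, 1.63, -0, 1.089, -0.019], TCP at [0.208, 0.589, 0.223] pointing down, gripper open.
Joint ranges: [-3, 3], [-0.9, 2.11], [0.09, 2.58], [-1.31, 4.45], [0.11, 2.69], [-2.54, 2.54]. Speed limits (rad/s): [2.39, 2.39, 3.01, 3.14, 3.14, 3.14].

INTERFACE

Orientations are given as a unit quaternion [w, x, y, z].
In Python, from station import ctrl, eyes gives the robot as it stands.
- The arm moves only by the tool send_rows, never from a script. Its argument "targets" is a list that holds one entry, the list of rows, each a list of 4 numbers: the shift along the tool's x, y, z in units of 12 cm (1.0 is 12 cm), then the turn about the tool's z in units of pi rad (1.0 is pi rad). A call has 1 to 10 rows; each row shifts and turns the commanded pose from where the row before left it, along the tool's axes as they then stand; what a row does not reach is not made up. A row lasts 1/8 s, in which the tool goes at most 62.5 mm and 10.7 degrees, less where a joint would pass 70% of its speed; a pose out of reach is approached as far as the arm can. A call with a number of a shift or a turn outside -1 to 1 is refused whole. A call with a gripper value outside its range is refused whole. "hand" is the opening, from 0 (shut) to 1 (fully open), set as the call begins (left out, the last holds). The fingers move at their own pace and stop on an object; "newtons" is the grip in N (left out, the last holds). Time passes only in rows, so rows that do not move let the fingers close. It gives the time, the measured TCP pose, the force and the opening at its end, in the units of the state.
- ctrl.get_state(): the state, without advancing time (a new reading comes with each control period).
- eyes.get_image(name): name is "scene" or "top"; returns the picture (420x560x3 uint8, red, green, blue); there is no depth.
- eyes.camera_info(name): a dict with "fov_y" (degrees; the focal length in pixels is half the picture's height over the tangent of half this angle, whatever the lens; pixels are square), "cx", "cy" (the principal point, pixels), "R" (3x3) and "t" (3): a world point X has camera coordinates R X + t. Camera axes: x right, y down, z forward; pixel columns grow to the right and rows downward; lengths in m; the calibration is good to about 2 mm. A picture is of the moment at which its call begins. camera_info takes no time and is no camera call.
- ctrl.close_job(): hands the job in, once; it reports no verdict.
The state is a dict: "time_s": time; "joints": joint angles; "qd": joint speeds; "effort": joint torques, N m; "position": TCP position; "tcp_rot": TCP orientation; "wrist_force": force on the tool from outside, world axes, zero at the start; "moment": the same for the moment, N m; "opening": finger opening in m.
Only numpy, scipy, OpenCV 4.12 (cv2) and the standard library are available. Lean on these libraries where they do the work, as an engineer would, in place of code of your own. Each camera call takes 0.05 s, during which the arm holds its last target.

## Working session

There is one attempt and no reset: what is moved stays moved. The work goes in short steps, Python scripts to look and compute and a tool call to move; the robot and the scene stay as the last step left them, time stands still between calls to the robot, and variables do not carry over. Pictures are saved under pics/ and viewed, and the job is handed in when it is done.

Besides the shell and the picture viewer there is one more tool, called after "Call:" as name([rows], argument=value, ...), one row to a line, values as JSON. send_rows: Moves the arm, as the interface text tells. Shifts and turns lie within -1 to 1; 1 stands for 12 cm of shift or pi rad of turn. Its arguments: {"type":"object","properties":{"targets":{"type":"array"},"hand":{"type":"number"},"newtons":{"type":"number"}},"required":["targets"]}

```bash
mkdir -p pics; ls; python3 - <<'E'
from station import ctrl, eyes
import cv2, json
print(ctrl.get_state())
for n in ("scene","top"):
    im=eyes.get_image(n); cv2.imwrite(f"pics/{n}0.png",im[:,:,::-1]); print(n,eyes.camera_info(n))
E
```

```text
pics
{'time_s': 0.0, 'joints': array([ 1.21199383e+00,  4.23821255e-01,  1.63067191e+00,  4.72113637e-06,
        1.08857619e+00, -1.89844413e-02]), 'qd': array([-0.0024004 , -0.0002555 ,  0.00106512,  0.0014577 ,  0.00057459,
        0.00142461]), 'effort': array([-1.03906132e-03, -5.44620931e+01, -2.73670328e+01,  6.43334398e-02,
        2.26944638e-02, -1.34191923e-04]), 'position': array([0.2080981 , 0.58876657, 0.22192102]), 'tcp_rot': array([-1.40695341e-04,  1.69093720e-01,  9.85599700e-01, -7.24826093e-04]), 'wrist_force': array([ 0.37788063, -0.77544376, -0.52049293]), 'moment': array([-0.0592116 ,  0.01016421,  0.0036018 ]), 'opening': 0.08766254591629716}
scene {'fov_y': 42.80783415674011, 'cx': 280.6551767996962, 'cy': 217.97606603380046, 'R': array([[ 0.89451587, -0.44636813, -0.02443056],
       [-0.28746476, -0.53250254, -0.79611875],
       [ 0.3423527 ,  0.71916378, -0.60464708]]), 't': array([-0.31491352,  0.29408404,  1.08787032])}
top {'fov_y': 50.480922313842484, 'cx': 283.265465692409, 'cy': 210.84655972152876, 'R': array([[-0.0224222 , -0.99960189,  0.01712611],
       [-0.98824602,  0.01956988, -0.15161404],
       [ 0.15121853, -0.02032433, -0.98829139]]), 't': array([0.15816589, 0.4381158 , 0.8779842 ])}
```

View pics/scene0.png

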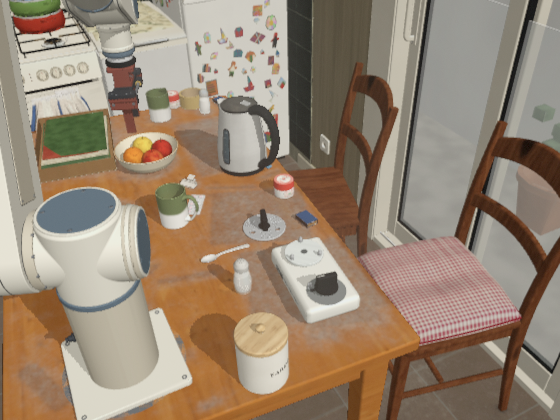

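View pics/top0.png

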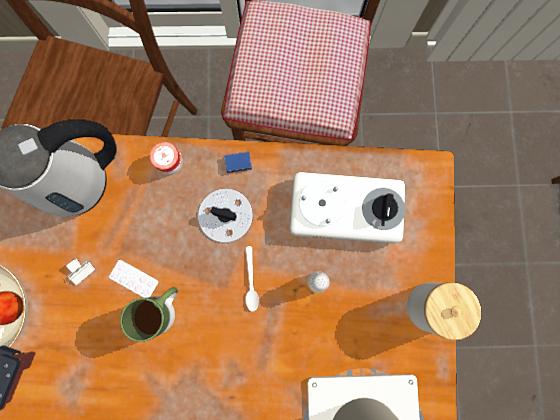

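The top view shows the disc at about (225,215), the hub at about (322,203), the knob at about (385,208), the matches at (238,162), the cream pot at (166,157) and the spoon at (251,280). I'll zoom in for the measurements.

```bash
cat > h.py <<'E'
import numpy as np, cv2
from station import ctrl, eyes
def ray(n,u,v):
    c=eyes.camera_info(n); f=210/np.tan(np.radians(c['fov_y']/2)); R=np.array(c['R']);t=np.array(c['t'])
    d=R.T@np.array([(u-c['cx'])/f,(v-c['cy'])/f,1]); return -R.T@t,d
def onz(n,u,v,z):
    o,d=ray(n,u,v); return o+d*(z-o[2])/d[2]
def proj(n,X):
    c=eyes.camera_info(n); f=210/np.tan(np.radians(c['fov_y']/2)); p=np.array(c['R'])@np.array(X)+c['t']
    return p[0]/p[2]*f+c['cx'],p[1]/p[2]*f+c['cy']
def tri(u1,v1,u2,v2):  # top, scene
    A=[];b=[]
    for n,u,v in(("top",u1,v1),("scene",u2,v2)):
        o,d=ray(n,u,v); d/=np.linalg.norm(d); P=np.eye(3)-np.outer(d,d); A.append(P);b.append(P@o)
    return np.linalg.lstsq(np.vstack(A),np.hstack(b),rcond=None)[0]
def crop(src,x0,y0,w,h,s,out):
    im=cv2.imread(src)[y0:y0+h,x0:x0+w]; im=cv2.resize(im,None,fx=s,fy=s,interpolation=cv2.INTER_CUBIC)
    for k in range(0,w,10): cv2.putText(im,str(x0+k),(k*s,8),0,.3,(0,0,255),1); cv2.line(im,(k*s,10),(k*s,14),(0,0,255),1)
    for k in range(0,h,10): cv2.putText(im,str(y0+k),(0,k*s+4),0,.3,(0,0,255),1)
    cv2.imwrite(out,im)
E
python3 - <<'E'
from h import *
crop("pics/top0.png",190,150,80,100,6,"pics/c1.png") if 0 else crop("pics/top0.png",190,180,75,70,8,"pics/c1.png")
crop("pics/top0.png",285,165,130,85,6,"pics/c2.png")
crop("pics/scene0.png",235,200,130,125,5,"pics/c3.png") if 0 else crop("pics/scene0.png",235,200,130,120,5,"pics/c3.png")
E
```

```text
(no output)
```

View pics/c1.png

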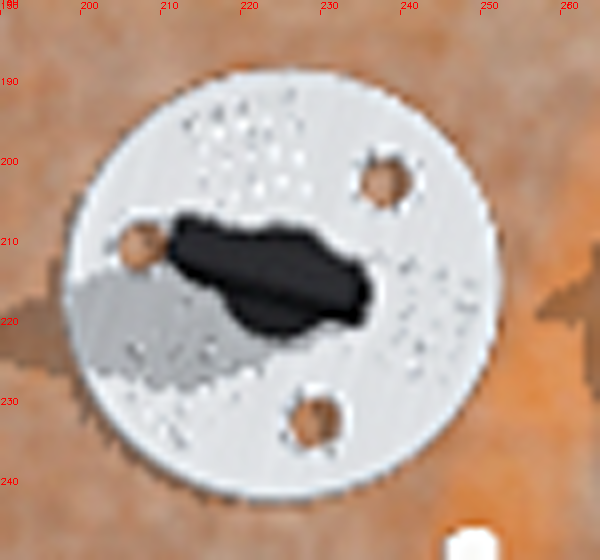

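View pics/c2.png

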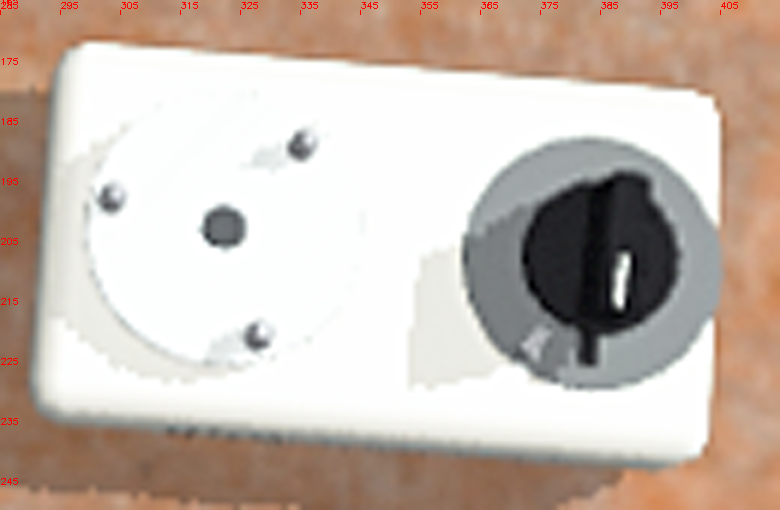

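View pics/c3.png

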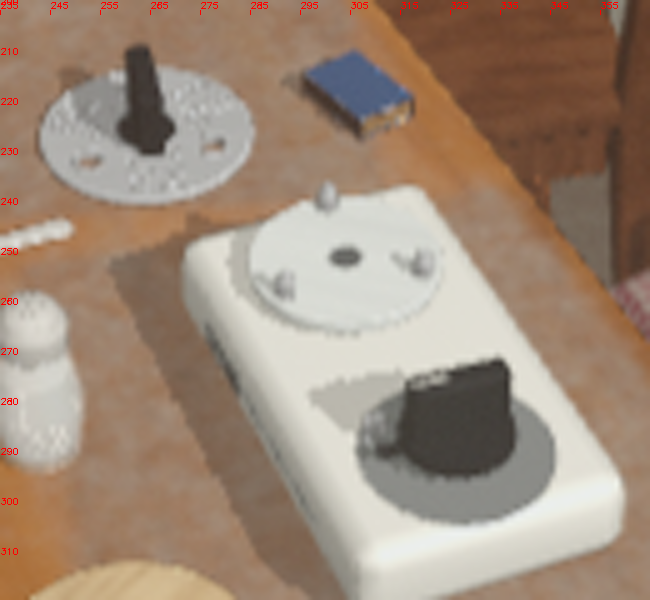

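```bash
python3 - <<'E'
from h import *
im=cv2.imread("pics/top0.png"); hsv=cv2.cvtColor(im,cv2.COLOR_BGR2HSV)
# disc holes: saturated pixels inside disc
sat=(hsv[...,1]>70).astype(np.uint8)
sub=np.zeros_like(sat); cv2.circle(sub,(224,215),24,1,-1)
n,l,s,c=cv2.connectedComponentsWithStats(sat*sub)
H=[]
for i in range(1,n):
    if s[i,4]>15:
        p=onz("top",*c[i],0.0025); H.append(p); print("hole",c[i].round(2),s[i,4],p.round(4))
# disc outline
m=((hsv[...,1]<60)&(hsv[...,2]>110)).astype(np.uint8); w=np.zeros_like(m); w[180:250,190:262]=1
n,l,s,c=cv2.connectedComponentsWithStats(m*w); i=1+np.argmax(s[1:,4])
cn=max(cv2.findContours((l==i).astype(np.uint8),0,1)[0],key=len); hull=cv2.convexHull(cn)
e=cv2.fitEllipse(hull); print("disc ell",e, onz("top",*e[0],0.004))
H=np.array(H)
if len(H)==3:
    print("mean",H.mean(0)); ctr=H.mean(0)
    for p in H: d=p-ctr; print(np.hypot(*d[:2]),np.degrees(np.arctan2(d[1],d[0])))
# bar mask
b=((hsv[...,2]<75)).astype(np.uint8)*w
# hub centre, studs
g=cv2.cvtColor(im,cv2.COLOR_BGR2GRAY)
w2=np.zeros_like(b); w2[180:235,295:350]=1
n,l,s,c=cv2.connectedComponentsWithStats((g<190).astype(np.uint8)*w2)
S=[]
for i in range(1,n):
    if s[i,4]>4: print("hubblob",c[i].round(2),s[i,4])
sc=cv2.imread("pics/scene0.png"); g2=cv2.cvtColor(sc,cv2.COLOR_BGR2GRAY)
# grater marks
for nm,(u,v) in dict(c=(321.9,202.5)).items(): print(onz("top",u,v,.062))
print("scene hub", onz("scene",304,250.5,.062))
# knob skirt
w3=np.zeros_like(b); w3[180:235,358:410]=1
m=((g<190)).astype(np.uint8)*w3
n,l,s,c=cv2.connectedComponentsWithStats(m); i=1+np.argmax(s[1:,4])
E
python3 - <<'E'
from h import *
crop("pics/top0.png",298,180,50,50,12,"pics/c4.png")
crop("pics/top0.png",358,182,50,50,12,"pics/c5.png")
crop("pics/scene0.png",280,230,48,42,12,"pics/c6.png")
crop("pics/scene0.png",302,266,48,40,12,"pics/c7.png")
E
```

```text
hole [237.68 202.44] 25 [0.4657 0.2442 0.0025]
hole [207.72 210.34] 29 [0.4501 0.3072 0.0025]
hole [228.85 232.38] 26 [0.4026 0.263  0.0025]
disc ell ((224.57571411132812, 215.136962890625), (54.07305145263672, 55.19411087036133), 67.12645721435547) [0.43898135 0.27167355 0.004     ]
mean [0.43948053 0.27145979 0.0025    ]
0.0378860933774111 -46.10738168280523
0.03727695077984356 73.4568550010707
0.037832444642024246 -167.1224575716838
hubblob [334.4  189.07] 15
hubblob [302.85 197.92] 13
hubblob [321.88 202.43] 42
hubblob [327. 221.] 14
hubblob [300. 234.] 11
[0.45200304 0.07248779 0.062     ]
scene hub [0.45123889 0.07266225 0.062     ]
```

View pics/c4.png

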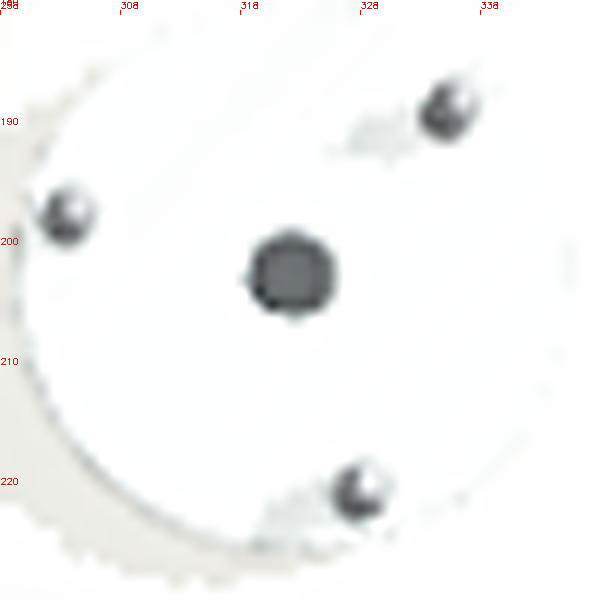

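View pics/c5.png

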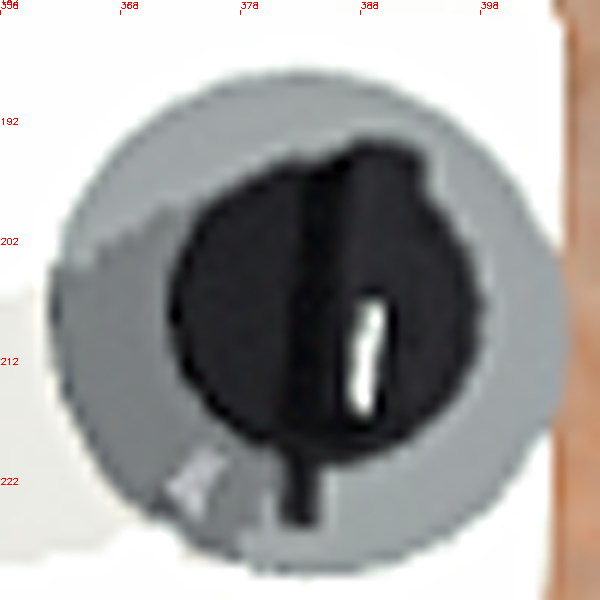

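View pics/c6.png

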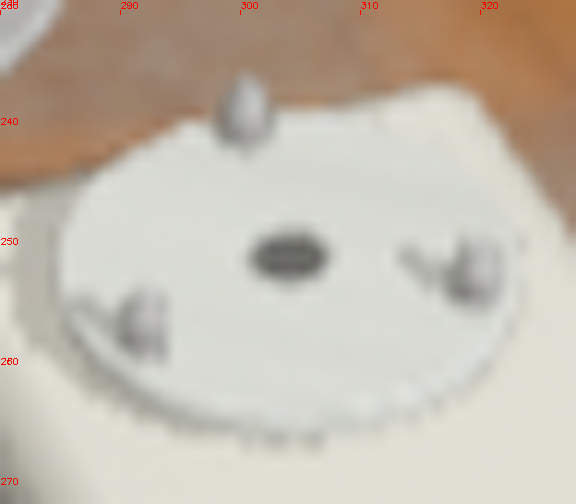

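View pics/c7.png

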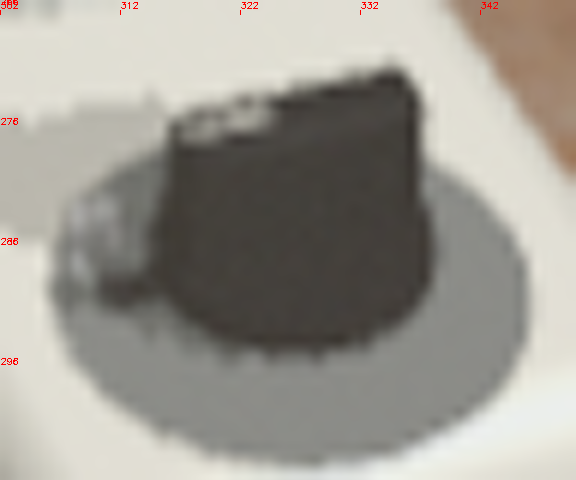

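```bash
python3 - <<'E'
from h import *
a=lambda d:np.degrees(np.arctan2(d[1],d[0]))
S=[onz("top",u,v,.069) for u,v in((334.9,188.5),(303.0,197.5),(327.5,220.5))]
c=np.mean(S,0); print("studs",c); print([(np.hypot(*(p-c)[:2]).round(4),a(p-c).round(2)) for p in S])
cs=np.array([304.0,250.8]); print("hub scene",onz("scene",*cs,.062), "tri",tri(321.88,202.43,*cs))
for nm,uv in dict(s1=(300,239),s2=(291.5,256.5),s3=(319,252.5)).items(): print(nm,onz("scene",*uv,.069))
k=onz("top",384.7,207.2,.066); print("skirt ctr top",k)
# whole gray disc at z~.05
print("gray",onz("top",358+308/12-.46,182+322/12-.46,.051))
print("gray scene",onz("scene",302+290/12-.46,266+305/12-.46,.051))
# lug
print("lug",onz("top",358+300/12-.46,182+520/12-.46,.064), "bracket",onz("top",358+200/12-.46,182+480/12-.46,.066))
print("white line ends", [onz("top",358+x/12-.46,182+y/12-.46,.096) for x,y in((375,305),(362,412))])
print("bar scene", [onz("scene",302+x/12-.46,266+y/12-.46,.096) for x,y in((175,125),(400,70))])
print("bar scene white line", [onz("scene",302+x/12-.46,266+y/12-.46,.096) for x,y in((185,132),(270,116))])
# grater outline fit
im=cv2.imread("pics/top0.png");hsv=cv2.cvtColor(im,cv2.COLOR_BGR2HSV)
m=((hsv[...,1]<40)).astype(np.uint8); w=np.zeros_like(m); w[165:250,285:415]=1
n,l,s,cc=cv2.connectedComponentsWithStats(m*w); i=1+np.argmax(s[1:,4]); cn=max(cv2.findContours((l==i).astype(np.uint8),0,1)[0],key=len)
r=cv2.minAreaRect(cn); print(r); P=[onz("top",u,v,.045) for u,v in cv2.boxPoints(r)]; print(np.array(P).round(4)); 
for i in range(4): d=P[(i+1)%4]-P[i]; print(np.linalg.norm(d),a(d))
E
```

```text
studs [0.45160296 0.07340901 0.069     ]
[(np.float64(0.038), np.float64(-45.13)), (np.float64(0.0381), np.float64(74.9)), (np.float64(0.038), np.float64(-164.97))]
hub scene [0.45072509 0.07171619 0.062     ] tri [0.45179249 0.07260058 0.06106971]
s1 [0.45899556 0.10698169 0.069     ]
s2 [0.41198183 0.06051621 0.069     ]
s3 [0.47453591 0.04294092 0.069     ]
skirt ctr top [ 0.43948234 -0.05101993  0.066     ]
gray [ 0.43950821 -0.05165646  0.051     ]
gray scene [ 0.43468296 -0.05668272  0.051     ]
lug [ 0.40467292 -0.04524431  0.064     ] bracket [ 0.41136509 -0.02868433  0.066     ]
white line ends [array([ 0.43509283, -0.0513106 ,  0.096     ]), array([ 0.41796833, -0.04823658,  0.096     ])]
bar scene [array([ 0.4155085 , -0.04691433,  0.096     ]), array([ 0.45793695, -0.05337921,  0.096     ])]
bar scene white line [array([ 0.4161841 , -0.04930166,  0.096     ]), array([ 0.43148951, -0.05279765,  0.096     ])]
((347.7781677246094, 207.4307861328125), (113.61663055419922, 63.845428466796875), 4.455603122711182)
[[ 0.3907  0.1395  0.045 ]
 [ 0.5209  0.1262  0.045 ]
 [ 0.4981 -0.1051  0.045 ]
 [ 0.3683 -0.0867  0.045 ]]
0.13086339493245025 -5.831153231927517
0.23237444433611984 -95.61367793813646
0.13115981403803187 171.93839484904055
0.22726920718505392 84.34152995632739
```

```bash
cat >> h.py <<'E'
def go(x,y,z,yaw_y):
    """needed turn (units), then tool-axis shifts (units) after the turn"""
    s=ctrl.get_state(); from scipy.spatial.transform import Rotation as Ro
    q=s['tcp_rot']; R=Ro.from_quat([q[1],q[2],q[3],q[0]]).as_matrix()
    cur=np.degrees(np.arctan2(R[1,1],R[0,1])); d=(cur-yaw_y+180)%360-180
    R2=R@Ro.from_euler('z',np.radians(d)).as_matrix()
    sh=R2.T@(np.array([x,y,z])-s['position'])/.12
    print("t",s['time_s'],"pos",s['position'].round(4),"yaw",cur.round(2),"F",s['wrist_force'].round(2),"M",s['moment'].round(3),"op",s['opening'].round(4),"q",np.round(s['joints'],2))
    print("turn units",round(d/180,4),"shift units after turn",sh.round(4), "tilt",R[2].round(4))
E
python3 - <<'E'
from h import *
print("kettle",onz("top",100,140,.12),onz("top",70,200,.1),onz("top",55,165,.2))
go(.4395,.2715,.16,-16.6)
E
```

```text
kettle [0.56910153 0.49137402 0.12      ] [0.45952474 0.5507301  0.1       ] [0.50079937 0.53245528 0.2       ]Traceback (most recent call last):
  File "<stdin>", line 3, in <module>
  File "h.py", line 28, in go
    print("t",s['time_s'],"pos",s['position'].round(4),"yaw",cur.round(2),"F",s['wrist_force'].round(2),"M",s['moment'].round(3),"op",s['opening'].round(4),"q",np.round(s['joints'],2))
                                                                                                                                      ^^^^^^^^^^^^^^^^^^
AttributeError: 'float' object has no attribute 'round'
```

```bash
sed -i "s/s\['opening'\].round(4)/round(float(s['opening']),4)/" h.py; echo ok
```

```text
ok
```

Call:
send_rows([
  [[-0.09,-0.255,0,0],[-0.09,-0.255,0,0],[-0.09,-0.255,0,0],[-0.09,-0.255,0,0],[-0.09,-0.255,0,0],[-0.09,-0.255,0,0],[-0.09,-0.255,0,0],[-0.09,-0.255,0,0],[0,0,0,0.048],[0,0,0,0.048]],
], hand=0.45)

```text
time_s: 1.35
position: [0.2081, 0.3291, 0.2227]
tcp_rot: [-0.0, 0.318, 0.948, -0.0]
wrist_force: [0.3, -0.4, 0.3]
opening: 0.0393
```

Call:
send_rows([
  [[0,0,0,0.048],[0,0,0,0.048],[0,0,0,0.048],[0,0,0,0.048],[0,0,0,0.048],[0,0,0,0.048],[0,0,0,0.048],[0,0,0,0.048],[0,0,0,0],[0,0,0,0]],
])

```text
time_s: 2.6
position: [0.2081, 0.3295, 0.2226]
tcp_rot: [0.0, 0.797, 0.604, -0.0]
wrist_force: [0.5, 0.8, -1.1]
opening: 0.0392
```

```bash
python3 -c "
from h import *
go(.4395,.2715,.10,-16.6)"
```

```text
t 2.6 pos [0.2081 0.3295 0.2226] yaw -15.7 F [ 0.5   0.77 -1.1 ] M [-0.072  0.048  0.005] op 0.0392 q [ 0.98  0.07  2.12 -0.    0.96  1.25]
turn units 0.005 shift units after turn [0.0879 1.9864 1.0213] tilt [-3.e-04 -1.e-04 -1.e+00]
```

Call:
send_rows([
  [[0.011,0.248,0,0.005],[0.011,0.248,0,0],[0.011,0.248,0,0],[0.011,0.248,0,0],[0.011,0.248,0.17,0],[0.011,0.248,0.17,0],[0.011,0.248,0.17,0],[0.011,0.248,0.17,0],[0,0,0.17,0],[0,0,0.17,0]],
])

```text
time_s: 3.85
position: [0.4396, 0.2713, 0.0994]
tcp_rot: [-0.0, 0.802, 0.597, -0.0]
wrist_force: [1.0, 0.8, 0.0]
opening: 0.0395
```

Call:
send_rows([
  [[0,0,0,0],[0,0,0,0]],
])

```text
time_s: 4.1
position: [0.4395, 0.2718, 0.1008]
tcp_rot: [0.0, 0.802, 0.597, 0.0]
wrist_force: [0.4, 0.9, 0.4]
opening: 0.0395
```

```bash
python3 -c "
from h import *
go(.4395,.2715,.018,-16.6)
for n in ('top','scene'): cv2.imwrite('pics/%s1.png'%n,eyes.get_image(n)[:,:,::-1])
crop('pics/top1.png',170,150,110,100,6,'pics/d1.png'); crop('pics/scene1.png',210,140,110,110,5,'pics/d2.png')"
```

```text
t 4.1 pos [0.4395 0.2718 0.1008] yaw -16.71 F [0.45 0.88 0.41] M [-0.095  0.087 -0.009] op 0.0395 q [0.53 0.45 1.95 0.   0.74 0.82]
turn units -0.0006 shift units after turn [-2.300e-03  4.000e-04  6.897e-01] tilt [ 3.e-04  3.e-04 -1.e+00]
```

View pics/d1.png

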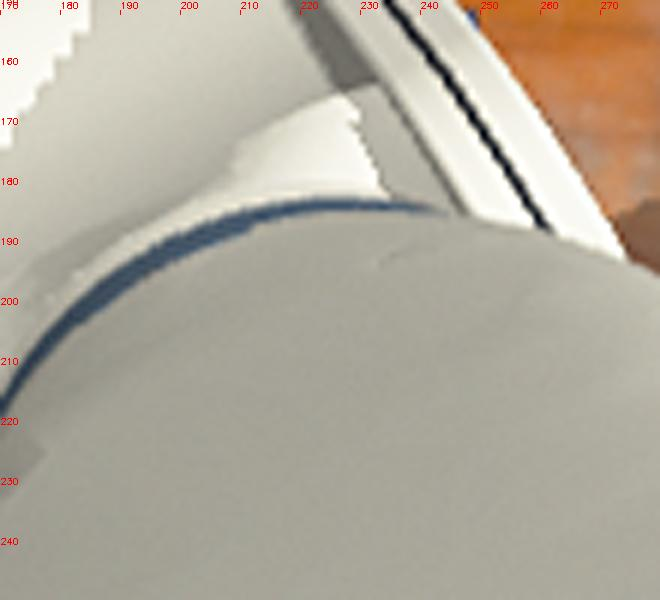

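View pics/d2.png

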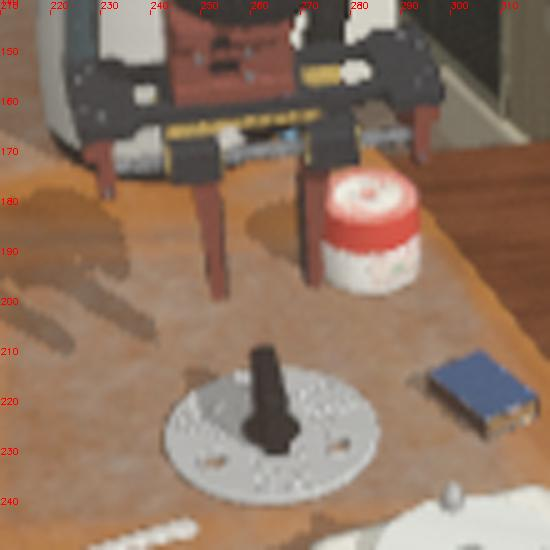

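The scene view shows the open fingers (tips at (252,298) and (273,286)) on either side of the bar's line (263,212) and clear of the pot. Next I go down and close on the bar.

Call:
send_rows([
  [[0,0,0.15,0],[0,0,0.15,0],[0,0,0.15,0],[0,0,0.12,0],[0,0,0.08,0],[0,0,0.04,0],[0,0,0,0],[0,0,0,0]],
])

```text
time_s: 5.2
position: [0.4396, 0.2717, 0.0178]
tcp_rot: [0.0, 0.803, 0.596, 0.0]
wrist_force: [-0.3, -0.1, 0.4]
opening: 0.0395
```

Call:
send_rows([
  [[0,0,0,0],[0,0,0,0],[0,0,0,0],[0,0,0,0],[0,0,0,0],[0,0,0,0]],
], hand=0, newtons=35)

```text
time_s: 5.95
position: [0.4393, 0.2716, 0.0176]
tcp_rot: [0.0, 0.803, 0.596, 0.0]
wrist_force: [-0.3, 0.8, 3.7]
opening: 0.0139
```

```bash
python3 -c "
from h import *
go(.4395,.2715,.018,-16.6)
for n in ('scene',): cv2.imwrite('pics/%s2.png'%n,eyes.get_image(n)[:,:,::-1])
crop('pics/scene2.png',210,140,110,110,5,'pics/d2.png')"
```

```text
t 5.95 pos [0.4393 0.2716 0.0176] yaw -16.77 F [-0.3   0.8   3.69] M [-0.108  0.194  0.029] op 0.0139 q [0.53 0.6  1.97 0.   0.57 0.82]
turn units -0.0009 shift units after turn [-0.0001  0.0014 -0.0031] tilt [ 1.e-04  1.e-04 -1.e+00]
```

View pics/d2.png

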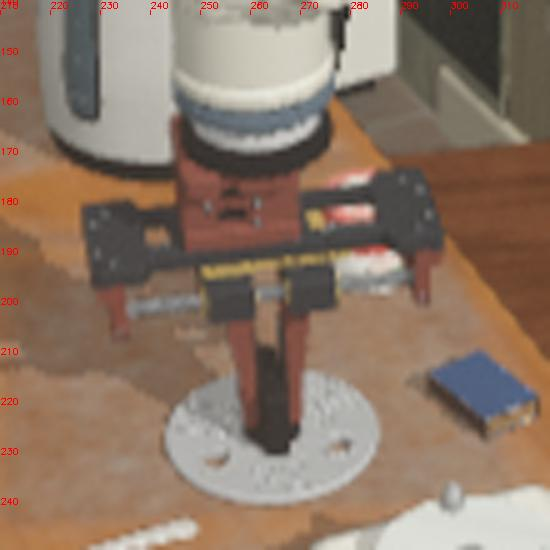

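The opening reads 13.9 mm, so the bar is gripped. Next I lift and carry it over the hub.

Call:
send_rows([
  [[0,0,-0.05,0],[0,0,-0.15,0],[0,0,-0.2,0],[0,0,-0.2,0],[0,0,-0.2,0],[0,0,-0.15,0],[0,0,-0.1,0],[0,0,0,0]],
])

```text
time_s: 7.0
position: [0.4398, 0.2718, 0.1447]
tcp_rot: [0.0, 0.803, 0.596, 0.001]
wrist_force: [0.3, -0.0, -2.1]
opening: 0.014
```

```bash
python3 -c "
from h import *
go(.4517,.0730,.125,-15)"
```

```text
t 7.0 pos [0.4398 0.2718 0.1447] yaw -16.77 F [ 0.25 -0.04 -2.1 ] M [-0.058  0.076  0.001] op 0.014 q [ 0.53  0.38  1.93 -0.    0.84  0.82]
turn units -0.0098 shift units after turn [-1.5749  0.5247  0.1622] tilt [ 0.0016  0.0015 -1.    ]
```

Call:
send_rows([
  [[0,0,0,-0.01],[-0.125,0.042,0,0],[-0.225,0.075,0,0],[-0.225,0.075,0,0],[-0.225,0.075,0,0],[-0.225,0.075,0,0],[-0.225,0.075,0,0],[-0.2,0.067,0,0],[-0.125,0.041,0.05,0],[0,0,0.1,0]],
])

```text
time_s: 8.25
position: [0.4513, 0.0717, 0.1249]
tcp_rot: [0.0, 0.794, 0.608, 0.0]
wrist_force: [-0.1, 0.1, -2.2]
opening: 0.0135
```

Call:
send_rows([
  [[0,0,0,0],[0,0,0,0],[0,0,0,0]],
])

```text
time_s: 8.62
position: [0.4514, 0.0732, 0.1256]
tcp_rot: [0.0, 0.793, 0.609, 0.0]
wrist_force: [-0.3, -0.1, -1.8]
opening: 0.0141
```

```bash
python3 -c "
from h import *
go(.4517,.0730,.125,-15)
for n in ('top','scene'): cv2.imwrite('pics/%s3.png'%n,eyes.get_image(n)[:,:,::-1])
crop('pics/top3.png',270,150,120,100,6,'pics/d1.png'); crop('pics/scene3.png',260,180,90,90,6,'pics/d2.png')"
```

```text
t 8.625 pos [0.4514 0.0732 0.1256] yaw -14.91 F [-0.32 -0.11 -1.85] M [-0.078  0.065 -0.008] op 0.0141 q [0.13 0.34 2.06 0.   0.74 0.4 ]
turn units 0.0005 shift units after turn [-0.0014  0.0026  0.0048] tilt [ 1.e-04  2.e-04 -1.e+00]
```

View pics/d1.png

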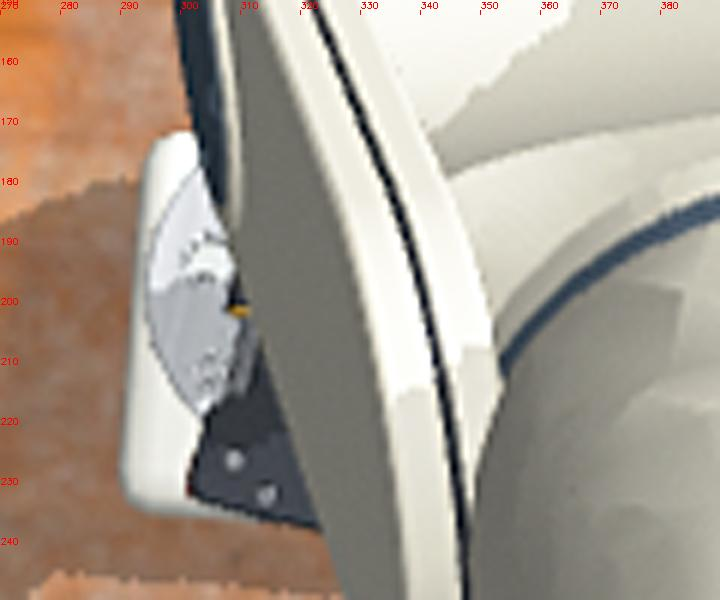

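View pics/d2.png

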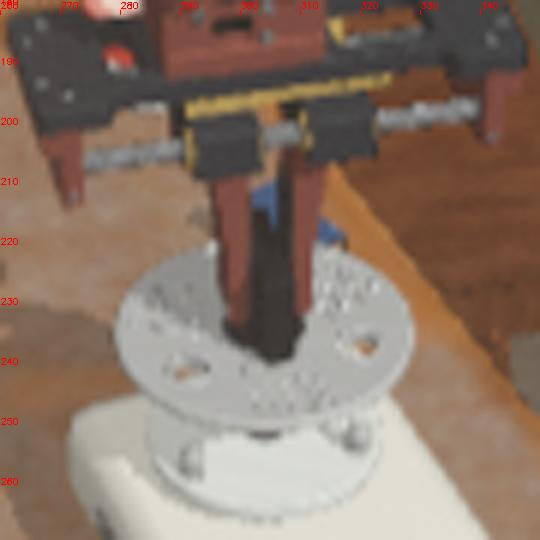

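```bash
python3 -c "
from h import *
crop('pics/scene3.png',275,215,60,48,13,'pics/d2.png')
print(onz('scene',290.75,240.9,.1105),onz('scene',320.4,236.8,.1105))
import math
for a in (75,-45,-165):
    P=[.4514+.038*math.cos(math.radians(a)),.0732+.038*math.sin(math.radians(a))]
    print('exp hole rim top',proj('scene',P+[.113]),'bot',proj('scene',P+[.108]),'stud tip',proj('scene',P+[.076]), 'base',proj('scene',P+[.062]))
"
```

```text
[0.4137256  0.06645294 0.1105    ] [0.47991946 0.04751869 0.1105    ]
exp hole rim top (np.float64(300.20485894759565), np.float64(223.52290765346436)) bot (np.float64(300.20989259985726), np.float64(225.20278647319603)) stud tip (np.float64(300.24154441043646), np.float64(235.7659329589761)) base (np.float64(300.2550928872806), np.float64(240.28746088882951))
exp hole rim top (np.float64(320.05280868200504), np.float64(236.45644915092268)) bot (np.float64(320.0088073680876), np.float64(238.15921012851842)) stud tip (np.float64(319.7322839180233), np.float64(248.86010285739266)) base (np.float64(319.61400234258053), np.float64(253.43735824141822))
exp hole rim top (np.float64(291.74791766739446), np.float64(240.68740109424684)) bot (np.float64(291.7742849191075), np.float64(242.3929794402146)) stud tip (np.float64(291.9399646501058), np.float64(253.11005244546072)) base (np.float64(292.0108209366255), np.float64(257.69342538393937))
```

View pics/d2.png

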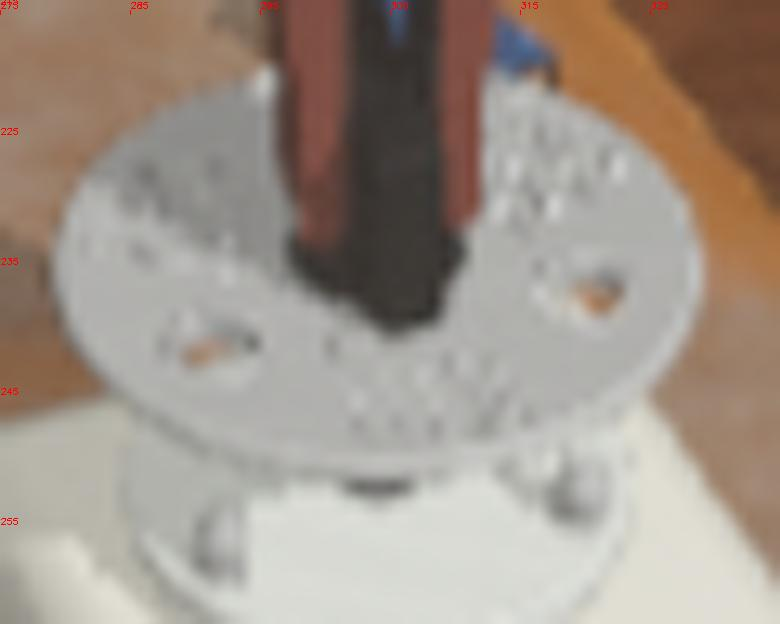

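The scene view shows the holes at (290.9,240.8) and (319.3,236.6), and the studs at (291.2,255) and (319.0,252). Both pairs are off their projections by the same -0.8 px, so holes and studs line up. I lower the disc now.

Call:
send_rows([
  [[0,0,0.08,0],[0,0,0.08,0],[0,0,0.06,0],[0,0,0.04,0],[0,0,0.03,0],[0,0,0.02,0],[0,0,0,0]],
])

```text
time_s: 9.6
position: [0.4513, 0.0727, 0.0882]
tcp_rot: [-0.0, 0.793, 0.609, -0.0]
wrist_force: [0.5, 0.4, -0.8]
opening: 0.0136
```

```bash
python3 -c "
from h import *
go(.4517,.0730,.0796,-15)
cv2.imwrite('pics/scene4.png',eyes.get_image('scene')[:,:,::-1])
crop('pics/scene4.png',270,215,65,60,10,'pics/d2.png')"
```

```text
t 9.6 pos [0.4513 0.0727 0.0882] yaw -14.97 F [ 0.46  0.43 -0.77] M [-0.093  0.09  -0.016] op 0.0136 q [ 0.13  0.41  2.08 -0.    0.66  0.39]
turn units 0.0002 shift units after turn [0.0036 0.0024 0.0718] tilt [-0.e+00 -1.e-04 -1.e+00]
```

View pics/d2.png

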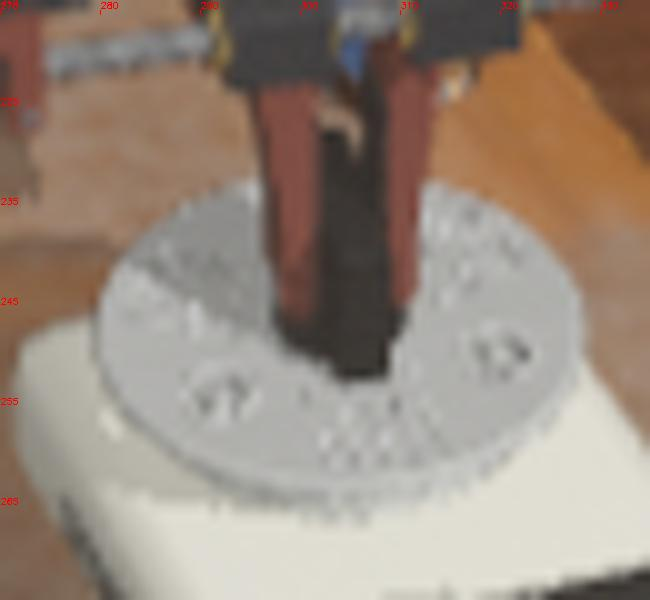

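The stud tips show centred in the holes at (292,253) and (319,250), with no contact force. I go on down.

Call:
send_rows([
  [[0,0,0.02,0],[0,0,0.02,0],[0,0,0.02,0],[0,0,0.012,0],[0,0,0.006,0],[0,0,0,0]],
])

```text
time_s: 10.4
position: [0.4512, 0.0727, 0.0796]
tcp_rot: [-0.0, 0.793, 0.609, -0.0]
wrist_force: [-3.6, -0.2, 9.6]
opening: 0.0136
```

```bash
python3 -c "
from h import *
go(.4517,.0730,.0796,-15)"
```

```text
t 10.4 pos [0.4512 0.0727 0.0796] yaw -14.97 F [-3.62 -0.16  9.62] M [-0.139  0.679  0.047] op 0.0136 q [ 0.13  0.42  2.08 -0.    0.63  0.39]
turn units 0.0002 shift units after turn [ 0.0037  0.003  -0.0003] tilt [-1.e-04 -1.e-04 -1.e+00]
```

Call:
send_rows([
  [[0,0,0,0],[0,0,0,0],[0,0,0,0],[0,0,0,0]],
], hand=0.4)

```text
time_s: 10.9
position: [0.4513, 0.0727, 0.0788]
tcp_rot: [-0.0, 0.793, 0.609, -0.0]
wrist_force: [-0.3, -0.4, -0.8]
opening: 0.0353
```

Call:
send_rows([
  [[0,0,-0.1,0],[0,0,-0.2,0],[0,0,-0.2,0],[0,0,-0.1,0],[0,0,0,0]],
])

```text
time_s: 11.52
position: [0.4519, 0.0728, 0.1518]
tcp_rot: [0.001, 0.793, 0.609, 0.001]
wrist_force: [0.3, -0.6, -0.1]
opening: 0.0352
```

```bash
python3 -c "
from h import *
go(.4395,-.0515,.15,81)
cv2.imwrite('pics/scene5.png',eyes.get_image('scene')[:,:,::-1])
crop('pics/scene5.png',260,190,100,120,6,'pics/d2.png')"
```

```text
t 11.525 pos [0.4519 0.0728 0.1518] yaw -14.97 F [ 0.25 -0.57 -0.11] M [-0.045  0.054  0.017] op 0.0352 q [ 0.13  0.29  2.05 -0.    0.81  0.39]
turn units -0.5332 shift units after turn [-0.0602 -1.0388  0.0146] tilt [ 8.0e-04  1.9e-03 -1.0e+00]
```

View pics/d2.png

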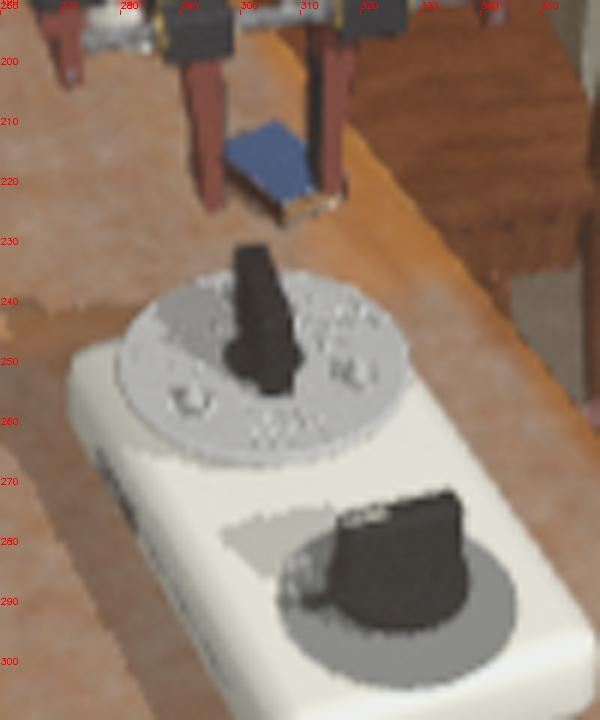

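```bash
python3 -c "
from h import *
crop('pics/scene5.png',275,225,60,48,13,'pics/d2.png')
t=np.linspace(0,2*np.pi,73)
for z in (.062,.067,.071):
    P=np.array([proj('scene',[.4517+.0575*np.cos(a),.073+.0575*np.sin(a),z]) for a in t]); print(z,P.min(0),P.max(0))
im=cv2.imread('pics/scene5.png')
"
```

```text
0.062 [279.62263731 234.92317935] [328.68719303 266.95273469]
0.067 [279.56796623 233.32231856] [328.75096369 265.31105809]
0.071 [279.52403922 232.03625958] [328.8022026  263.99179272]
```

View pics/d2.png

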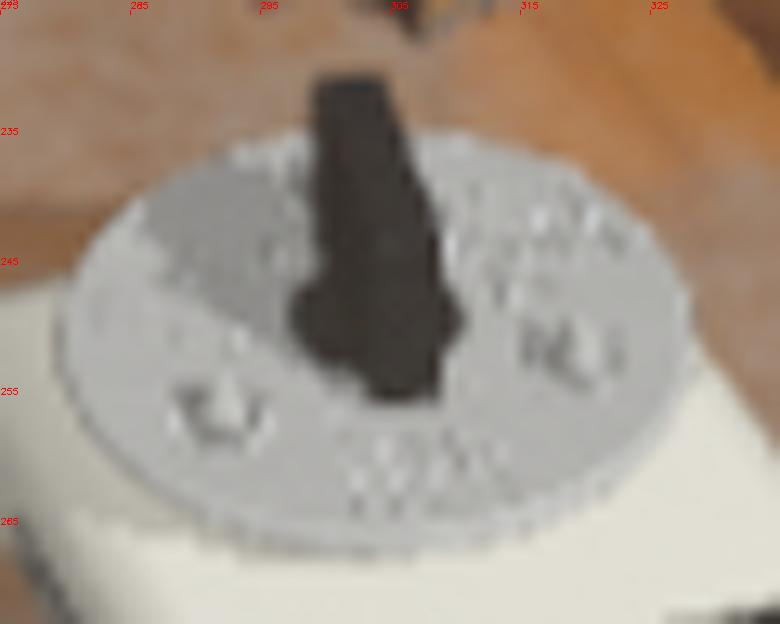

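The disc's bottom edge at row 267.2 matches the projection of its fully home position (267.0), and the studs show in both visible holes at (292,255) and (319,252). Next is the knob.

Call:
send_rows([
  [[0,0,0,-0.0533],[0,0,0,-0.0533],[0,0,0,-0.0533],[0,0,0,-0.0533],[0,0,0,-0.0533],[0,0,0,-0.0533],[0,0,0,-0.0533],[0,0,0,-0.0533],[0,0,0,-0.0533],[0,0,0,-0.0533]],
], hand=0.3)

```text
time_s: 12.82
position: [0.4505, 0.0726, 0.1498]
tcp_rot: [-0.001, 0.076, 0.997, -0.0]
wrist_force: [-0.4, 0.0, 0.0]
opening: 0.0263
```

Call:
send_rows([
  [[-0.01,-0.15,0,0],[-0.01,-0.2,0,0],[-0.01,-0.2,0,0],[-0.01,-0.2,0,0],[-0.01,-0.2,0,0],[-0.01,-0.09,0,0],[0,0,0,0],[0,0,0,0],[0,0,0,0]],
])

```text
time_s: 13.95
position: [0.4388, -0.0511, 0.1508]
tcp_rot: [-0.0, 0.078, 0.997, 0.0]
wrist_force: [0.2, -0.1, 0.0]
opening: 0.0262
```

```bash
python3 -c "
from h import *
go(.4395,-.0515,.072,81)
cv2.imwrite('pics/scene6.png',eyes.get_image('scene')[:,:,::-1])
cv2.imwrite('pics/top6.png',eyes.get_image('top')[:,:,::-1])
crop('pics/scene6.png',270,190,110,120,6,'pics/d2.png');crop('pics/top6.png',280,160,130,100,6,'pics/d1.png')"
```

```text
t 13.95 pos [ 0.4388 -0.0511  0.1508] yaw 81.02 F [ 0.17 -0.07  0.02] M [ 0.075 -0.014  0.016] op 0.0262 q [-0.14  0.27  2.08  0.    0.8  -1.56]
turn units 0.0001 shift units after turn [-0.006  -0.0022  0.657 ] tilt [ 2.e-04  1.e-04 -1.e+00]
```

View pics/d2.png

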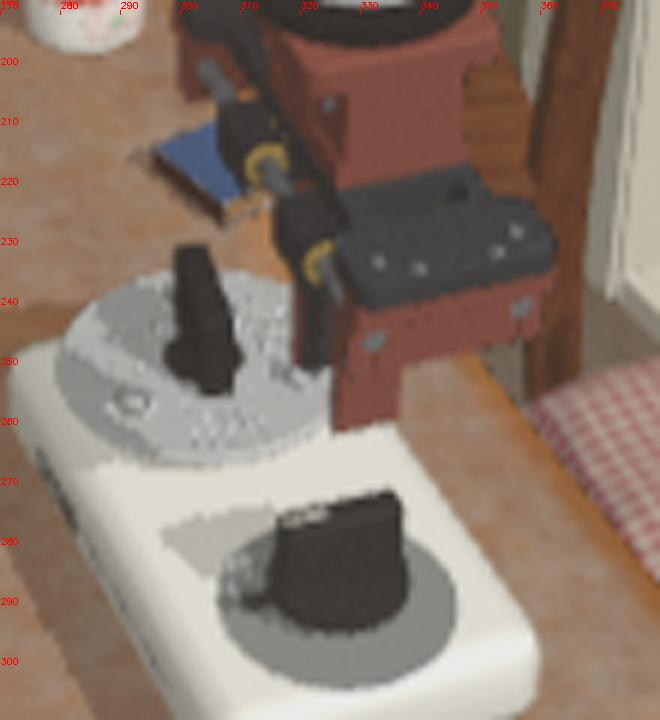

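View pics/d1.png

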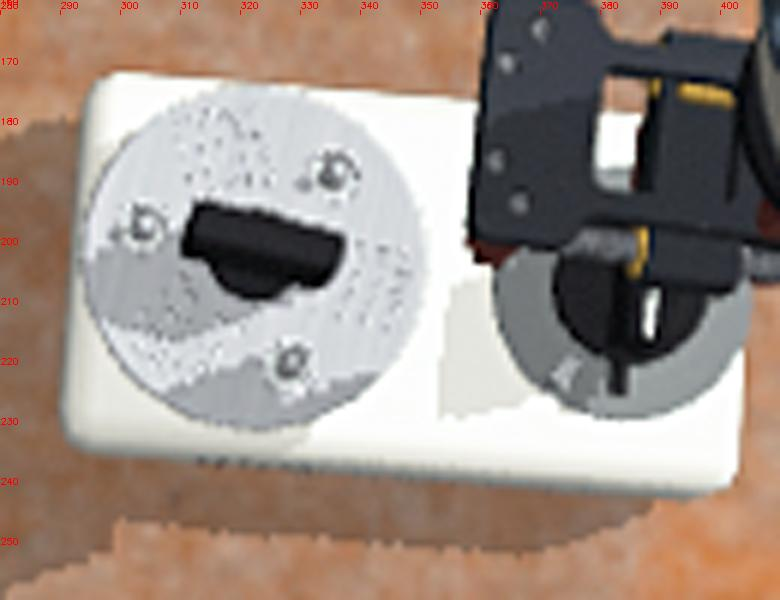

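The top view shows all three studs through the holes, at (333,188), (302,197) and (327,220). The fingers line up with the knob bar, so I go down and grip it.

Call:
send_rows([
  [[-0.006,-0.002,0.12,0],[0,0,0.15,0],[0,0,0.15,0],[0,0,0.12,0],[0,0,0.07,0],[0,0,0.045,0],[0,0,0,0],[0,0,0,0]],
])

```text
time_s: 15.05
position: [0.4398, -0.0521, 0.0727]
tcp_rot: [0.0, 0.079, 0.997, -0.0]
wrist_force: [-0.4, -0.2, 0.1]
opening: 0.0262
```

Call:
send_rows([
  [[0,0,0,0],[0,0,0,0],[0,0,0,0],[0,0,0,0],[0,0,0,0]],
], hand=0, newtons=45)

```text
time_s: 15.68
position: [0.4398, -0.0519, 0.0725]
tcp_rot: [0.0, 0.079, 0.997, 0.0]
wrist_force: [0.8, 3.3, 4.8]
opening: 0.0138
```

```bash
python3 -c "
from h import *
go(.4395,-.0515,.0645,81)"
```

```text
t 15.675 pos [ 0.4398 -0.0519  0.0725] yaw 80.96 F [0.79 3.26 4.8 ] M [ 0.781 -0.114 -0.026] op 0.0138 q [-0.14  0.42  2.12  0.    0.6  -1.56]
turn units -0.0002 shift units after turn [0.0031 0.0031 0.0668] tilt [-6.e-04  2.e-04 -1.e+00]
```

Call:
send_rows([
  [[0,0,0.015,0],[0,0,0.015,0],[0,0,0.015,0],[0,0,0.01,0],[0,0,0,0],[0,0,0,0]],
])

```text
time_s: 16.42
position: [0.4398, -0.052, 0.0661]
tcp_rot: [0.0, 0.079, 0.997, 0.0]
wrist_force: [-0.2, 5.4, 11.4]
opening: 0.0138
```

```bash
python3 -c "
from h import *
go(.4395,-.0515,.0645,81)
cv2.imwrite('pics/scene7.png',eyes.get_image('scene')[:,:,::-1])
crop('pics/scene7.png',270,210,110,100,6,'pics/d2.png')"
```

```text
t 16.425 pos [ 0.4398 -0.052   0.0661] yaw 80.96 F [-0.17  5.4  11.37] M [ 0.962  0.065 -0.039] op 0.0138 q [-0.14  0.44  2.12  0.    0.59 -1.56]
turn units -0.0002 shift units after turn [0.0034 0.0033 0.0132] tilt [-6.e-04  2.e-04 -1.e+00]
```

View pics/d2.png

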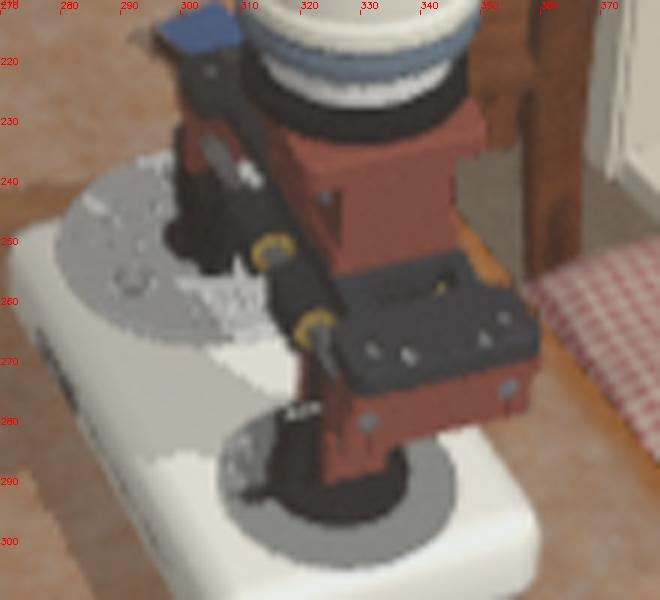

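Call:
send_rows([
  [[0,0.005,0,0.03],[0,0,0,0.03],[0,0,0,0.03],[0,0,0,0.03],[0,0,0,0.03],[0,0,0,0.03],[0,0,0,0]],
])

```text
time_s: 17.35
position: [0.4397, -0.0521, 0.0661]
tcp_rot: [0.0, 0.354, 0.935, -0.0]
wrist_force: [-1.7, -1.6, 11.7]
opening: 0.0138
```

```bash
python3 -c "
from h import *
go(.4395,-.0515,.0661,6.5)"
```

```text
t 17.35 pos [ 0.4397 -0.0521  0.0661] yaw 48.54 F [-1.74 -1.64 11.73] M [-0.307  0.433 -0.029] op 0.0138 q [-0.14  0.44  2.12 -0.    0.59 -0.99]
turn units 0.2336 shift units after turn [ 0.0051 -0.0013 -0.0001] tilt [-8.e-04 -5.e-04 -1.e+00]
```

Call:
send_rows([
  [[0,0,0,0.035],[0,0,0,0.035],[0,0,0,0.035],[0,0,0,0.035],[0,0,0,0.035],[0,0,0,0.03],[0,0,0,0.015],[0,0,0,0]],
])

```text
time_s: 18.35
position: [0.4394, -0.0522, 0.0661]
tcp_rot: [0.0, 0.649, 0.761, -0.001]
wrist_force: [-4.0, -2.1, 13.1]
opening: 0.0135
```

```bash
python3 -c "
from h import *
go(.4395,-.0515,.0661,6.5)"
```

```text
t 18.35 pos [ 0.4394 -0.0522  0.0661] yaw 9.04 F [-3.97 -2.07 13.09] M [-0.603  0.67   0.22 ] op 0.0135 q [-0.14  0.44  2.12 -0.    0.59 -0.3 ]
turn units 0.0141 shift units after turn [ 0.0058  0.0018 -0.0002] tilt [-1.2e-03 -6.0e-04 -1.0e+00]
```

Call:
send_rows([
  [[0,0,0,0.006],[0,0,0,0.006],[0,0,0,0]],
])

```text
time_s: 18.73
position: [0.4394, -0.0522, 0.0661]
tcp_rot: [0.0, 0.663, 0.749, -0.001]
wrist_force: [-3.0, -3.2, 13.4]
opening: 0.0139
```

```bash
python3 -c "
from h import *
go(.4395,-.0515,.0661,6.5)"
```

```text
t 18.725 pos [ 0.4394 -0.0522  0.0661] yaw 6.98 F [-2.95 -3.16 13.35] M [-0.499  0.648  0.775] op 0.0139 q [-0.14  0.44  2.12 -0.    0.59 -0.26]
turn units 0.0027 shift units after turn [ 0.0057  0.0018 -0.0003] tilt [-1.5e-03 -7.0e-04 -1.0e+00]
```

The moment has risen to 0.78 N m, so the knob is at its end stop. I let the spring lift it and then release.

Call:
send_rows([
  [[0,0,-0.015,0],[0,0,-0.015,0],[0,0,-0.015,0],[0,0,-0.008,0],[0,0,0,0]],
])

```text
time_s: 19.35
position: [0.4393, -0.0521, 0.072]
tcp_rot: [0.0, 0.663, 0.748, -0.001]
wrist_force: [-1.8, -5.5, 5.0]
opening: 0.0135
```

Call:
send_rows([
  [[0,0,0,0],[0,0,0,0],[0,0,0,0]],
], hand=0.28)

```text
time_s: 19.73
position: [0.4395, -0.0513, 0.0719]
tcp_rot: [-0.0, 0.664, 0.748, -0.0]
wrist_force: [0.3, 0.2, 0.2]
opening: 0.0247
```

Call:
send_rows([
  [[0,0,-0.05,0],[0,0,-0.1,0],[0,0,-0.2,0],[0,0,-0.2,0],[0,0,-0.2,0],[0,0,-0.2,0],[0,0,0,0]],
])

```text
time_s: 20.6
position: [0.4409, -0.0516, 0.1882]
tcp_rot: [0.002, 0.664, 0.748, 0.001]
wrist_force: [-0.3, -0.1, -0.8]
opening: 0.0242
```

```bash
python3 -c "
from h import *
go(.4395,-.0515,.0661,6.5)
for n in ('top','scene'): cv2.imwrite('pics/%s8.png'%n,eyes.get_image(n)[:,:,::-1])
crop('pics/scene8.png',240,200,120,110,6,'pics/d2.png'); crop('pics/top8.png',190,150,220,100,3,'pics/d1.png')"
```

```text
t 20.6 pos [ 0.4409 -0.0516  0.1882] yaw 6.81 F [-0.27 -0.15 -0.76] M [-0.061  0.005 -0.036] op 0.0242 q [-0.14  0.21  2.05  0.    0.88 -0.26]
turn units 0.0017 shift units after turn [ 0.0037 -0.0164  1.0177] tilt [-0.0012  0.0046 -1.    ]
```

View pics/d2.png

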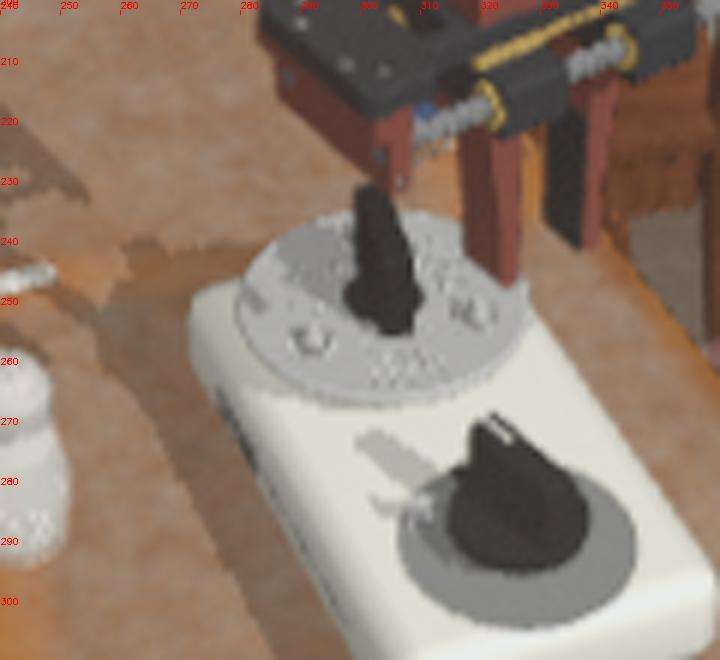

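View pics/d1.png

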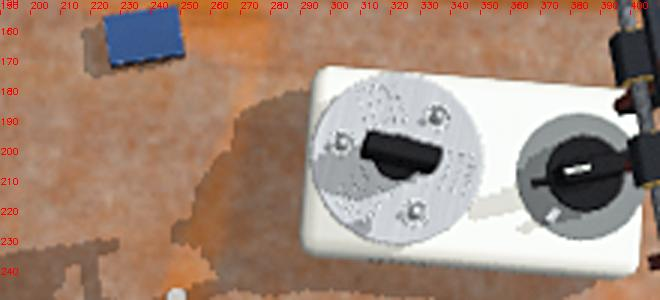

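```bash
python3 -c "
from h import *
crop('pics/top8.png',355,180,45,50,12,'pics/d1.png')
c=np.array([.4393,-.0515]);a=np.radians(-83.2)
for z in (.096,.0895):
  for s in (-1,1): print(z,s,proj('scene',list(c+s*.023*np.array([np.cos(a),np.sin(a)]))+[z]))
a0=cv2.imread('pics/top0.png').astype(int);b=cv2.imread('pics/top8.png').astype(int)
for n,(x,y) in dict(matches=(238,162),cream=(166,157),spoon=(251,280)).items(): print(n,abs(a0-b)[y-18:y+18,x-18:x+18].mean())
crop('pics/scene8.png',305,262,48,42,12,'pics/d2.png')"
```

```text
0.096 -1 (np.float64(320.44750743676354), np.float64(267.6444084953838))
0.096 1 (np.float64(333.54174235797433), np.float64(279.8206453688241))
0.0895 -1 (np.float64(320.3861660229055), np.float64(269.86113037251965))
0.0895 1 (np.float64(333.4332441162602), np.float64(282.05577285090646))
matches 10.680041152263374
cream 9.74074074074074
spoon 17.092335390946502
```

View pics/d2.png

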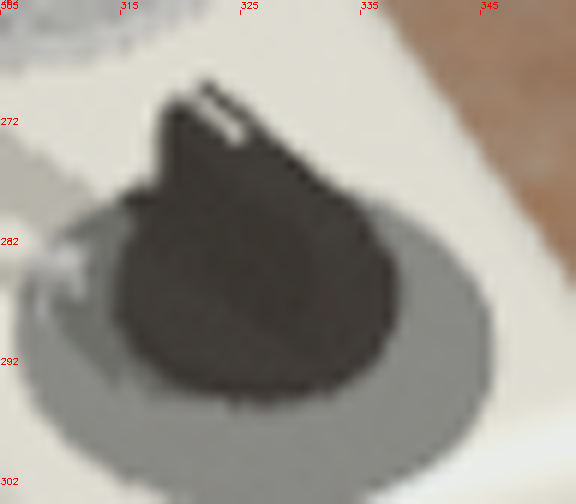

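View pics/d1.png

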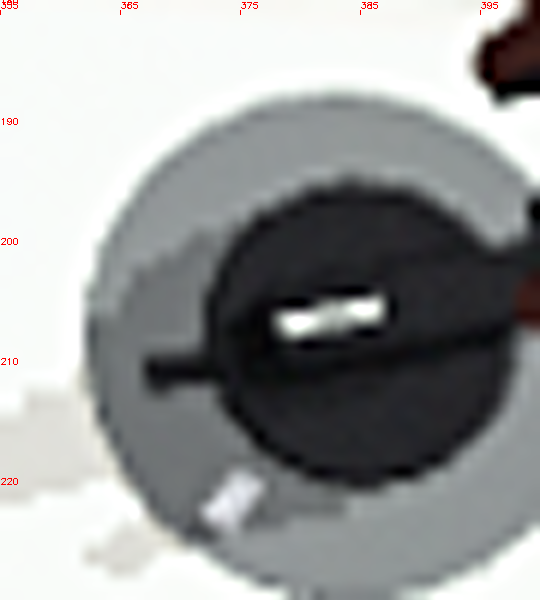

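View pics/top8.png

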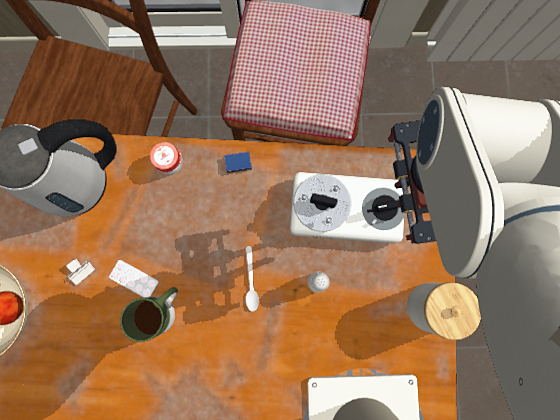

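```bash
python3 -c "
from h import *
c=np.array([.4395,-.0515])
for u,v in ((358+300/12-.46,182+520/12-.46),(355+148/12-.46,180+373/12-.46)):
    p=onz('top',u,v,.063)[:2]-c; print(np.hypot(*p),np.degrees(np.arctan2(p[1],p[0])))
w=[onz('top',355+x/12-.46,180+y/12-.46,.096) for x,y in((278,323),(384,306))]; d=w[1]-w[0]; print(np.degrees(np.arctan2(d[1],d[0])))
go(.44,-.05,.1,0)"
```

```text
0.03522727896406317 170.1759731886912
0.035991169298097786 99.12485175706497
-81.98050782418551
t 20.7 pos [ 0.4395 -0.0514  0.1862] yaw 6.81 F [-0.14 -0.69  0.33] M [-0.104  0.076 -0.056] op 0.0248 q [-0.14  0.21  2.05  0.    0.88 -0.26]
turn units 0.0378 shift units after turn [0.012  0.0039 0.7185] tilt [-2.e-04  7.e-04 -1.e+00]
```

```bash
python3 -c "
from station import ctrl
print(ctrl.close_job())"
```

```text
the job is handed in; nothing more can be done
None
```

The disc is on the grater and the spring knob has been turned past its safety stop to the end of its travel. I handed the job in at about 20.7 s, with the gripper open above the knob and touching nothing.

- **Disc:** I gripped it by its bar, turned it about 2° to match the hub and lowered it until it was fully home. All three studs show through the holes in the top view. The disc's edge and the height at first contact (TCP at 79.6 mm, as calculated) both match the fully home position.
- **Knob:** I pushed it down 6.4 mm and turned it clockwise until the moment rose to 0.78 N m, against the 0.04 N m it takes to turn, so it reached its end stop. I then let it spring up and released it. The lug is now past the bracket, and the skirt is back at its starting height in the image.
- **Bystanders:** by eye, the cream pot, matchbox and spoon look unmoved in the last top view. A pixel comparison around them was not zero; I put that down to the arm's shadows and did not measure their positions.

**Disagreements:**
- **Knob angle:** the images give about 71–72° of turn (1.24–1.25 rad), a little under the full 1.3 rad. A start slightly above zero or about 2° of measuring error would explain it.
- **Knob height:** the top edge of the bar falls between its projected up and pressed positions, nearer pressed, so I relied on the skirt comparison for that.

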